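# Snap the glass jewel into the turtle

## Task

Lay the amber glass jewel upright in the open mouth of the round brass bezel in the middle of the glass turtle and let go of it, then press it straight down with the wooden-handled pusher, not with the fingers, past the snap of the three catches until it bears firmly on the bezel's floor, without cracking the glass. Hang the pusher back in its steel holder by its collar and leave the cup, jar, spool and brush where they are.

Things in the scene. Friction and masses are not known exactly. Their poses are not given: they have to be found in the camera images.
- jewel: Brass flange, 52 mm diameter, 6 mm thick, tapering to 46 mm below, carrying a flat-topped hexagonal amber glass crown 32 mm across flats, 16 mm high; about 70 g. Origin: centre of the underside; z up; two crown flats face +x and -x. Starts upright on the cork mat. Grip opposite flats, above the flange. The glass cracks if the pusher loads it with over 35 N.
- mat: Cork mat, 95 mm square, 5 mm thick, fixed flat on the bench; the jewel lies on it. Origin: centre of its underside.
- panel: Fixed cream board 180 mm square, 12 mm thick, flat on the bench, with a leaded glass turtle and, at its centre, the brass bezel: bore 54 mm across, 16 mm deep, mouth flaring to 58 mm, rim 19 mm above the bezel's floor. Three sloped, sprung steel catches 120 degrees apart reach into the bore. Origin: centre of its underside; x, y along its sides.
- bezel_seat (a point): Centre of the bezel's rigid floor, 16 mm above the bench, axes as the panel. Laid in the mouth, the jewel rests upright on the catches, its underside about 11 mm above this point. Pressed straight down near its centre, it spreads them with a force that rises to about 8 to 13 N until 3 mm above it, then they snap over the flange, which meets the floor (0 mm). Pressed off-centre it tilts and jams.
- pusher: Pressing tool, 190 g, hung upright in the holder. Origin: centre of the collar's underside; z up. Brass collar 62 mm diameter, 0 to 6 mm; round wooden handle 22 mm diameter from there up to 62 mm (grip here); below, a flat rubber foot, 30 mm diameter (gives 1 mm per 16 N), screwed out by an unmeasured amount: its face is fixed somewhere 34 to 58 mm below the origin.
- holder_rim (a point): Centre of the rim of the fixed round steel holder, 70 mm above the bench, z up. Holder tube: 74 mm outer diameter, bore 50 mm wide and 66 mm deep. With the pusher hung in it, the pusher's origin is within 3 mm of this point.
- cup: Bystander: small open steel cup, 34 mm in diameter and 28 mm high, standing on a corner of the panel. Origin: centre of its underside.
- jar: Bystander: glass jar 62 mm in diameter, 95 mm high. Origin: centre of its underside.
- spool: Bystander: metal spool 54 mm in diameter, 42 mm high. Origin: centre of its underside.
- brush: Bystander: brush 160 mm long lying on the bench along its own x. Origin: underside, near the middle of its length.
There are look-alikes about, which are no part of the job. Of the things shaped like the jewel, the brass one is meant.

How it is judged:
By the outcome, as a careful person would: the job done as asked, in the order asked, and still so for the second after the job is handed in, with the robot touching nothing.
It also fails if it takes over 64 s, if anything falls off the work surface, if the arm or the gripper's body presses on something with over 40 N, if the wrist force passes 120 N, or if a joint passes its speed limit or range.

## Robot

A 6-joint arm with a two-finger parallel gripper is mounted at the origin on the work surface. World frame = base frame: x ahead of the robot, y to its left, z up, the work surface at z = 0. Lengths are in m, angles in rad, forces in N, time in s.
With the tool pointing down it reaches from about 0.25 to 0.725 m from the base axis. Payload 4 kg.
Tool frame: the origin (TCP) lies on the centre line of the jaws, within the pads' length; the fingertips stand 11 mm ahead of it and the grasp point (between the pads) lies 8 mm behind it; z points along the fingers, y is the direction in which the jaws open and shut (so a half turn about z gives the same grasp; the last joint's range is limited). The gripper opens to 85 mm and grips with 20 to 120 N. Pads are 22 mm wide; open, the fingers measure 114 mm over their backs; the gripper's body (76 mm by 85 mm) begins 54 mm behind the grasp point. The pads swing forward as they close: fully open they stand 13 mm farther back than shut.
Start: joints at [-1.226, 0.241, 0.005, 1.335, 0, 1.571], TCP at [0.169, -0.471, 0.242] pointing down, gripper open.
Joint ranges: [-2.72, 2.72], [-1.05, 1.87], [-1.09, 1.28], [-1.99, 2.15], [-1.42, 1.44], [-3.14, 3.14]. Speed limits (rad/s): [2.79, 2.79, 3.14, 3.14, 3.14, 3.14].

## Interface

Orientations are given as a unit quaternion [x, y, z, w].
In Python, from cell import readout, get_image, finish_job gives the robot as it stands. The module is installed in compiled form; this text tells all that it offers.
- The arm moves only by the tool arm_command, never from a script. Its argument "commands" is a list of rows, each a list of 4 numbers: the shift along the tool's x, y, z in m, then the turn about the tool's z in rad. In form: [[x, y, z, yaw], ...]. A call has 1 to 10 rows; each row shifts and turns the commanded pose from where the row before left it, along the tool's axes as they then stand; what a row does not reach is not made up. A row lasts 1/10 s, in which the tool goes at most 50 mm and 8.59 degrees, less where a joint would pass 70% of its speed; a pose out of reach is approached as far as the arm can. A call with a gripper value outside its range is refused whole. "gripper" is the opening, from -1 (shut) to 1 (fully open), set as the call begins (left out, the last holds). The fingers move at their own pace and stop on an object; "newtons" is the grip in N (left out, the last holds). Time passes only in rows, so rows that do not move let the fingers close. It gives the time, the measured TCP pose, the force and the opening at its end, in the units of the state.
- readout.read_state(): the state, without advancing time (a new reading comes with each control period).
- get_image(name): name is "scene" or "side" or "wrist"; returns a dict with "pixels" (400x640x3 uint8, red, green, blue), "fx", "fy", "cx", "cy" (pixels), "origin" and "orientation" of the camera in the world. Camera axes: x right, y up, looking along -z (the intrinsics and any distortion apply to the point x, -y, -z); pixel columns grow to the right and rows downward; lengths in m; the calibration is good to about 2 mm. A picture is of the moment at which its call begins. There is no depth.
- finish_job(): hands the job in, once; it reports no verdict.
The state is a dict: "clock": time; "joint_positions": joint angles; "joint_vel": joint speeds; "tau": joint torques, N m; "position": TCP position; "eef_rot": TCP orientation; "ft_force": force on the tool from outside, world axes, zero at the start; "torque": the same for the moment, N m; "grip_width": finger opening in m.
Only numpy, scipy, OpenCV 4.12 (cv2) and the standard library are available. Lean on these libraries where they do the work, as an engineer would, in place of code of your own. Each camera call takes 0.05 s, during which the arm holds its last target. There are 200 camera calls.

## Working session

There is one attempt and no reset: what is moved stays moved. The work goes in short steps, Python scripts to look and compute and a tool call to move; the robot and the scene stay as the last step left them, time stands still between calls to the robot, and variables do not carry over. Pictures are saved under pics/ and viewed, about 8 in all and at most 12, crops included, and the job is handed in when it is done.

Besides the shell and the picture viewer there is one more tool, called after ">>>" as name(argument=value, ...) on one line, values as JSON. arm_command: Moves the arm, as the interface text tells. Its arguments: {"type":"object","properties":{"commands":{"type":"array","items":{"type":"array","items":{"type":"number"}}},"gripper":{"type":"number"},"newtons":{"type":"number"}},"required":["commands"]}

```bash
mkdir -p pics; cat > h.py <<'E'
import numpy as np, cv2
from scipy.spatial.transform import Rotation as R
from cell import readout, get_image, finish_job
def shot(n,f):
    d=get_image(n); cv2.imwrite('pics/'+f,cv2.cvtColor(d['pixels'],cv2.COLOR_RGB2BGR))
    np.save('pics/'+f+'.npy',{k:v for k,v in d.items() if k!='pixels'},allow_pickle=True); return d
def ray(d,u,v):
    p=np.array([(u-d['cx'])/d['fx'],-(v-d['cy'])/d['fy'],-1.])
    return np.array(d['origin']),R.from_quat(d['orientation']).apply(p)
def plane(d,u,v,z):
    o,r=ray(d,u,v); return o+r*(z-o[2])/r[2]
def proj(d,P):
    q=R.from_quat(d['orientation']).inv().apply(np.array(P)-d['origin']); return d['cx']-d['fx']*q[0]/q[2], d['cy']+d['fy']*q[1]/q[2]
def load(f): return np.load('pics/'+f+'.npy',allow_pickle=True).item()
E
python3 - <<'E'
from h import *
for n in ['scene','side','wrist']:
    d=shot(n,n+'0.png'); print({k:v for k,v in d.items() if k!='pixels'})
print(readout.read_state())
a=[cv2.imread(f'pics/{n}0.png') for n in ['scene','side']]
E
```

```text
{'fx': 407.93845627009205, 'fy': 407.93845627009205, 'cx': 314.41686394261916, 'cy': 197.2691530113436, 'origin': array([1.26654883, 0.37347238, 0.59102005]), 'orientation': array([0.24565822, 0.39321334, 0.74064262, 0.48629602])}
{'fx': 361.0869777186673, 'fy': 361.0869777186673, 'cx': 319.2863805777505, 'cy': 203.2531771254354, 'origin': array([0.45247199, 0.66818908, 0.51799818]), 'orientation': array([-0.0513741 ,  0.45897816,  0.88146958, -0.09854507])}
{'fx': 334.0365997825918, 'fy': 334.0365997825918, 'cx': 315.80870829174495, 'cy': 192.10288103019352, 'origin': array([ 0.23888517, -0.44523805,  0.3731397 ]), 'orientation': array([-0.12052192,  0.08665141, -0.5689535 ,  0.80886211])}
{'clock': 0.15, 'joint_positions': array([-1.22601599e+00,  2.41271765e-01,  4.02543679e-03,  1.33523181e+00,
        1.66596187e-06,  1.57083419e+00]), 'joint_vel': array([ 0.00210729, -0.00263101,  0.00244156,  0.00099659,  0.0003274 ,
       -0.00036681]), 'tau': array([ 1.50671831e-04, -3.72635043e+01,  2.52638984e+01,  1.23174425e-02,
       -3.76858532e-05, -6.83250150e-06]), 'position': array([ 0.16883388, -0.47012483,  0.24159842]), 'eef_rot': array([ 9.85180477e-01,  1.71518865e-01, -1.43441970e-04, -8.28581539e-04]), 'ft_force': array([-0.66418942,  0.32918253, -0.92389034]), 'torque': array([ 0.06415618, -0.02295525, -0.02542083]), 'grip_width': 0.08568173726243238}
```

View pics/scene0.png

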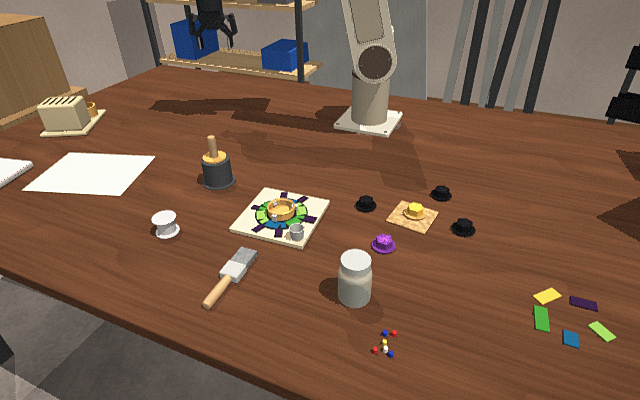

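View pics/side0.png

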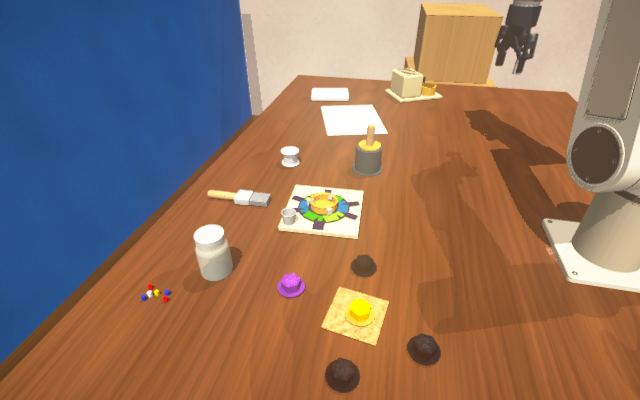

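The scene view shows the amber and brass jewel on the cork mat at about scene (415,211) and side (360,312). The panel is at (281,216), the pusher in its holder at (215,165), the cup at (297,232), jar at (355,278), spool at (166,224) and brush at (230,278).

Things that could be taken for the jewel are purple (384,243) and black (366,204), (441,193) and (463,228). I choose the brass one on the cork at (415,211), and will check it in a close crop.

```bash
python3 - <<'E'
from h import *
s=cv2.imread('pics/scene0.png'); t=cv2.imread('pics/side0.png')
def crop(i,x,y,w,h): return cv2.resize(i[y:y+h,x:x+w],(400,300),interpolation=cv2.INTER_CUBIC)
m=np.vstack([np.hstack([crop(s,365,180,100,75),crop(s,190,130,160,120)]),np.hstack([crop(t,310,275,100,75),crop(t,270,120,160,120)])])
cv2.imwrite('pics/m1.png',m)
S=load('scene0.png');T=load('side0.png')
def blob(img,lo,hi,box):
    x,y,w,h=box; hsv=cv2.cvtColor(img[y:y+h,x:x+w],cv2.COLOR_BGR2HSV); k=cv2.inRange(hsv,lo,hi)
    n,l,st,c=cv2.connectedComponentsWithStats(k); i=1+np.argmax(st[1:,4]); c0=max(cv2.findContours((l==i).astype('uint8'),0,2)[0],key=cv2.contourArea)
    return c[i]+[x,y],st[i,4],c0+[x,y]
# panel cream
for im,D,b in((s,S,(220,180,120,75)),(t,T,(270,180,105,65))):
    c,a,ct=blob(im,(10,10,140),(40,90,255),b)
    r=cv2.approxPolyDP(cv2.convexHull(ct),5,True)[:,0]
    print('panel',a,r.tolist()); 
    P=np.array([plane(D,*q,.012)[:2] for q in r]);print(P.round(4).tolist(),P.mean(0))
for im,D,b in((s,S,(395,195,40,30)),(t,T,(340,292,40,35))):
    c,a,ct=blob(im,(20,200,170),(35,255,255),b); print('crown',c,a,plane(D,*c,.023))
E
```

```text
panel 2041 [[229, 228], [264, 187], [329, 201], [302, 248]]
[[0.6935, -0.1045], [0.5158, -0.1154], [0.5095, 0.0642], [0.6903, 0.0767]] [ 0.60229304 -0.01974718]
panel 2146 [[295, 186], [361, 190], [357, 238], [279, 229]]
[[0.6918, -0.0998], [0.5205, -0.1188], [0.5044, 0.0722], [0.6774, 0.0799]] [ 0.59851447 -0.01662669]Traceback (most recent call last):
  File "<stdin>", line 18, in <module>
  File "<stdin>", line 9, in blob
    return _wrapfunc(a, 'argmax', axis=axis, out=out, **kwds)
    return bound(*args, **kwds)
ValueError: attempt to get argmax of an empty sequence
```

View pics/m1.png

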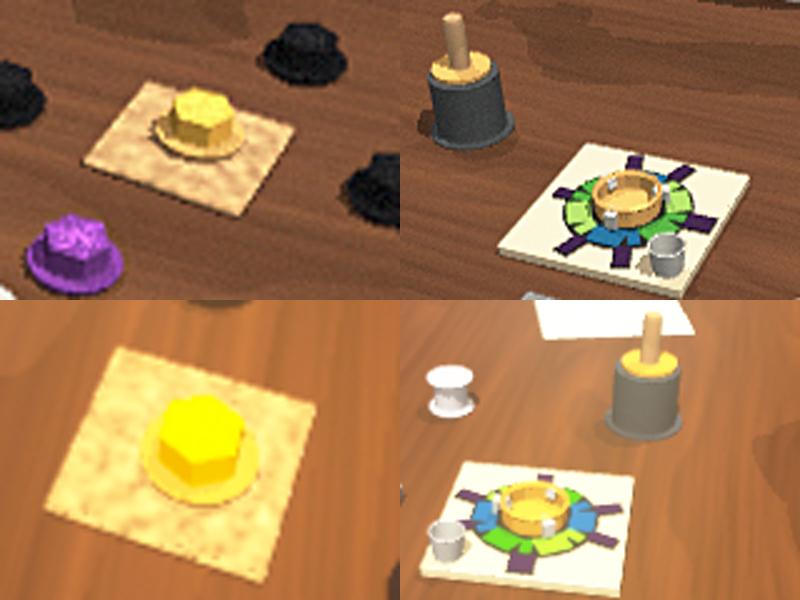

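The crop confirms the choice: a brass flange with an amber hexagonal crown, its top at about scene (415.7,205) and side (360,306), and purple and black pieces beside it. The panel cup is at the near-left corner.

```bash
cat >> h.py <<'E'
def tri(a,b):
    (o1,r1),(o2,r2)=a,b; A=np.stack([r1,-r2],1); k=np.linalg.lstsq(A,o2-o1,rcond=None)[0]
    p,q=o1+k[0]*r1,o2+k[1]*r2; return (p+q)/2,np.linalg.norm(p-q)
def delta(P,yaw=None):
    "tool-frame shift to world P, and turn so tool y axis lies along world angle yaw (mod pi)"
    s=readout.read_state(); r=R.from_quat(s['eef_rot']); d=r.inv().apply(np.array(P)-s['position']); y=r.apply([0,1,0]); a=np.arctan2(y[1],y[0])
    out=d.round(4).tolist(),'toolY world',round(a,4)
    if yaw is not None:
        k=-(yaw-a); k=(k+np.pi/2)%np.pi-np.pi/2; out+=('turn about tool z',round(k,4))
    return out
E
python3 - <<'E'
from h import *
S=load('scene0.png');T=load('side0.png')
J=lambda a,b:print(*a,tri(ray(S,*a[1]),ray(T,*a[2])))
J(('crown top',(415.7,205.2),(360.3,306.3)),0)
# crop2: (190,130) scale .4 ; crop4: (270,120) scale .4
J(('rim',(190+628*.4,130+188*.4),(270+535*.4,120+202*.4)),0)
J(('handle top',(190+454*.4,130+17*.4),(270+652*.4,120+18*.4)),0)
J(('collar top',(190+461*.4,130+68*.4),(270+650*.4,120+64*.4)),0)
J(('cup rim',(190+667*.4,130+242*.4),(270+446*.4,120+230*.4)),0)
J(('spool top',(165,216),(290,151)),0)
J(('jar top',(356,258),(210,235)),0)
print(delta((.42,.2,.2)))
s=readout.read_state();w=load('wrist0.png')
r=R.from_quat(s['eef_rot']);print('cam in tool',r.inv().apply(w['origin']-s['position']),(r.inv()*R.from_quat(w['orientation'])).as_matrix().round(3))
E
```

```text
crown top (415.7, 205.2) (360.3, 306.3) (array([0.47301404, 0.26694962, 0.03087088]), np.float64(0.00037151277502562094))
rim (441.20000000000005, 205.2) (484.0, 200.8) (array([0.39316153, 0.27679747, 0.14094115]), np.float64(0.2621157675391298))
handle top (371.6, 136.8) (530.8, 127.2) (array([0.2838658 , 0.08812601, 0.19835758]), np.float64(0.2004113645817852))
collar top (374.4, 157.2) (530.0, 145.6) (array([0.28809436, 0.09880335, 0.15901234]), np.float64(0.2302306674737859))
cup rim (456.8, 226.8) (448.4, 212.0) (array([0.44621257, 0.31111473, 0.13443438]), np.float64(0.2743943645551147))
spool top (165, 216) (290, 151) (array([ 0.74396055, -0.2353847 ,  0.04221686]), np.float64(0.0017723287905517108))
jar top (356, 258) (210, 235) (array([0.7586083 , 0.217795  , 0.09325268]), np.float64(0.0013265370776679361))
([0.4629, -0.5457, 0.0425], 'toolY world', np.float64(-1.2261))
cam in tool [ 7.43404571e-02  3.04058382e-05 -1.31541404e-01] [[-0.     0.956  0.294]
 [ 1.    -0.     0.001]
 [ 0.001  0.294 -0.956]]
```

```bash
python3 - <<'E'
from h import *
S=load('scene0.png');T=load('side0.png')
def J(n,a,b): print(n,tri(ray(S,190+(a[0]-400)*.4,130+a[1]*.4),ray(T,270+(b[0]-400)*.4,120+b[1]*.4)))
J('rim',(628,188),(535,202));J('handle top',(454,17),(652,18));J('collar top',(461,68),(650,64));J('cup rim',(667,242),(446,230))
# pose to view jewel from above: TCP such that camera sees jewel; tool x axis keep
print(delta((.43,.24,.19)))
E
```

```text
rim (array([ 0.59677665, -0.02039028,  0.03347133]), np.float64(0.0012955039300892798))
handle top (array([ 0.51873166, -0.25388825,  0.12991891]), np.float64(0.0031732799174041377))
collar top (array([ 0.51735563, -0.2582999 ,  0.0714531 ]), np.float64(0.0009269540438398865))
cup rim (array([0.66254058, 0.05225762, 0.04123177]), np.float64(0.00019249115235204822))
([0.4858, -0.58, 0.0526], 'toolY world', np.float64(-1.2261))
```

>>> arm_command(commands=[[0.027,-0.03,0.003,0],[0.027,-0.03,0.003,0],[0.027,-0.03,0.003,0],[0.027,-0.03,0.003,0],[0.027,-0.03,0.003,0],[0.027,-0.03,0.003,0],[0.027,-0.03,0.003,0],[0.027,-0.03,0.003,0],[0.027,-0.03,0.003,0],[0.027,-0.03,0.003,0]], gripper=1)

```text
clock: 1.15
position: [0.3218, -0.0954, 0.2122]
eef_rot: [0.985, 0.171, 0.0, 0.0]
ft_force: [0.7, -0.7, -0.5]
grip_width: 0.0854
```

>>> arm_command(commands=[[0.027,-0.03,0.003,0],[0.027,-0.03,0.003,0],[0.027,-0.03,0.003,0],[0.027,-0.03,0.003,0],[0.027,-0.03,0.003,0],[0.027,-0.03,0.003,0],[0.027,-0.03,0.003,0],[0.027,-0.03,0.003,0],[0.027,-0.03,0.003,0],[0,0,0,0]])

```text
clock: 2.15
position: [0.4732, 0.208, 0.1848]
eef_rot: [0.98, 0.198, -0.003, -0.015]
ft_force: [-0.9, 0.3, -0.4]
grip_width: 0.0859
```

```bash
python3 - <<'E'
from h import *
print(delta((.473,.267,.15)));s=readout.read_state();print(s['position'],s['joint_positions'],s['clock'])
E
```

```text
([0.0227, -0.0534, 0.0364], 'toolY world', np.float64(-1.1725))
[0.47321502 0.20804345 0.18478286] [ 0.39725157  0.3055832  -0.06038775  1.20456737  0.02996233  3.14059387] 2.15
```

>>> arm_command(commands=[[0.011,-0.027,0.015,0],[0.011,-0.027,0.015,0],[0,0,0,-0.145],[0,0,0,-0.145],[0,0,0,-0.145],[0,0,0,-0.145],[0,0,0,-0.145],[0,0,0,-0.145],[0,0,0,-0.145],[0,0,0,-0.145]])

```text
clock: 3.15
position: [0.4804, 0.2393, 0.1577]
eef_rot: [0.696, 0.718, 0.008, -0.024]
ft_force: [-0.7, 0.1, -1.1]
grip_width: 0.0853
```

```bash
python3 - <<'E'
from h import *
d=shot('wrist','w1.png');s=readout.read_state();print(s['position'],s['eef_rot'],s['joint_positions'],delta((.473,.267,.15)),proj(d,(.473,.267,.027)))
E
```

```text
[0.48043931 0.23931999 0.15766205] [ 0.69467739  0.71887368  0.00834637 -0.02396453] [ 0.43451097  0.36432979 -0.05052731  1.15760833  0.05073078  1.97103354] ([0.0275, -0.0063, 0.0091], 'toolY world', np.float64(0.0347)) (np.float64(311.9173396411881), np.float64(158.86182619653698))
```

View pics/w1.png

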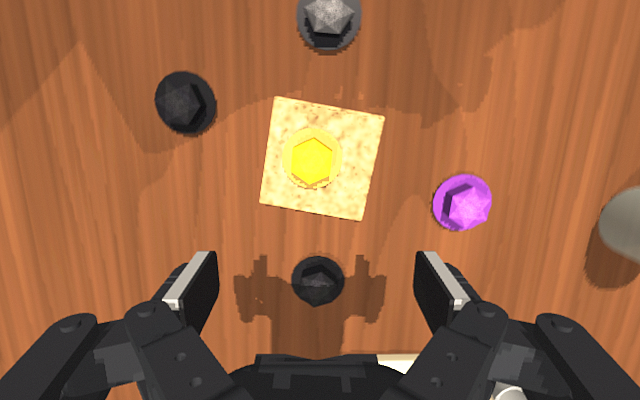

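>>> arm_command(commands=[[0.014,-0.003,0,0],[0.013,-0.003,0,0],[0,0,0,0],[0,0,0,0]])

```text
clock: 3.6
position: [0.474, 0.2676, 0.1592]
eef_rot: [0.698, 0.716, 0.009, -0.024]
ft_force: [-0.1, 0.5, 0.0]
grip_width: 0.0857
```

```bash
python3 - <<'E'
from h import *
d=shot('wrist','w2.png');s=readout.read_state();r=R.from_quat(s['eef_rot']);print(s['position'],s['eef_rot'],s['joint_positions'],'tool axes world',r.as_matrix().round(4).tolist(),s['clock'])
im=cv2.imread('pics/w2.png')
h=cv2.cvtColor(im,cv2.COLOR_BGR2HSV)
u,v=map(int,proj(d,(.473,.267,.027)));print(u,v,h[v-2:v+3:2,u-2:u+3:2].tolist())
x,y=u-60,v-60
c=cv2.resize(im[y:y+120,x:x+120],(600,600),interpolation=cv2.INTER_CUBIC);cv2.imwrite('pics/w2c.png',c);print('crop origin',x,y)
E
```

```text
[0.47411491 0.2672123  0.15915241] [ 0.69778361  0.71586001  0.00861814 -0.02383722] [ 0.48600223  0.37469224 -0.03094845  1.16339331  0.05066941  2.03127041] tool axes world [[-0.0251, 0.9994, -0.0221], [0.9986, 0.026, 0.0456], [0.0462, -0.0209, -0.9987]] 3.65
318 192 [[[30, 188, 255], [30, 189, 255], [30, 182, 255]], [[30, 175, 255], [30, 180, 255], [30, 173, 255]], [[30, 174, 255], [30, 163, 255], [30, 178, 255]]]
crop origin 258 132
```

View pics/w2c.png

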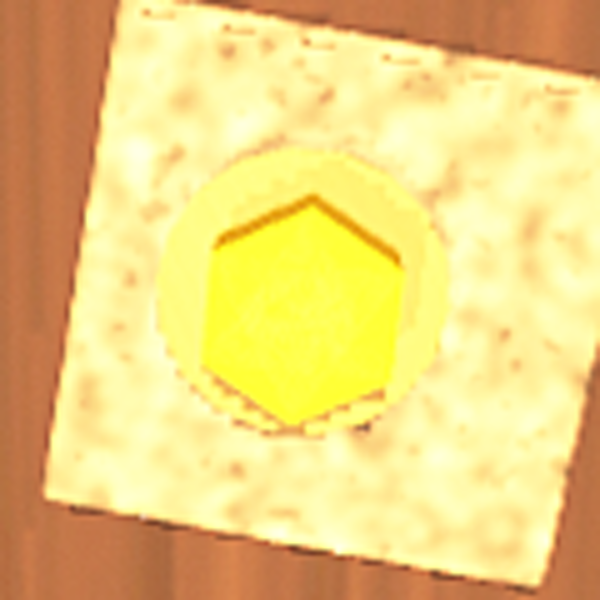

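The crop shows the jewel upright, with hexagon vertices at crop (313,205), (402,266), (388,392), (293,425), (203,366), (217,243). Its flats nearly face the jaws.

The tool is tilted 2.9°, purely in joint 5, because joint 6 ran into its upper limit on the way. I'll undo that at the opposite limit.

>>> arm_command(commands=[[0,0,0,-0.149],[0,0,0,-0.149],[0,0,0,-0.149],[0,0,0,-0.149],[0,0,0,-0.149],[0,0,0,-0.149],[0,0,0,-0.149],[0,0,0,-0.149],[0,0,0,-0.149],[0,0,0,-0.149]])

```text
clock: 4.65
position: [0.4744, 0.2665, 0.1592]
eef_rot: [0.025, 0.999, 0.023, -0.012]
ft_force: [0.6, -0.1, -0.3]
grip_width: 0.0853
```

>>> arm_command(commands=[[0,0,0,-0.149],[0,0,0,-0.149],[0,0,0,-0.149],[0,0,0,-0.149],[0,0,0,-0.149],[0,0,0,-0.149],[0,0,0,-0.149],[0,0,0,-0.149],[0,0,0,-0.149],[0,0,0,-0.149]])

```text
clock: 5.65
position: [0.4744, 0.2665, 0.1592]
eef_rot: [-0.659, 0.752, 0.024, 0.007]
ft_force: [-0.0, 0.6, 0.2]
grip_width: 0.0854
```

>>> arm_command(commands=[[0,0,0,-0.149],[0,0,0,-0.149],[0,0,0,-0.149],[0,0,0,-0.149],[0,0,0,-0.149],[0,0,0,-0.149],[0,0,0,-0.149],[0,0,0,-0.149],[0,0,0,-0.149],[0,0,0,-0.149]])

```text
clock: 6.65
position: [0.4744, 0.2665, 0.1592]
eef_rot: [0.994, -0.106, -0.013, -0.022]
ft_force: [-0.0, 0.0, 0.3]
grip_width: 0.0857
```

>>> arm_command(commands=[[0,0,0,-0.149],[0,0,0,-0.149],[0,0,0,-0.149],[0,0,0,-0.149],[0,0,0,-0.149],[0,0,0,0]])

```text
clock: 7.25
position: [0.4684, 0.2773, 0.1592]
eef_rot: [0.967, 0.252, -0.003, -0.021]
ft_force: [0.3, -0.1, -0.4]
grip_width: 0.085
```

```bash
python3 - <<'E'
from h import *
w=load('w2.png');v=np.array([(313,205),(402,266),(388,392),(293,425),(203,366),(217,243)])/5+[258,132]
P=np.array([plane(w,*q,.027)[:2] for q in v]);c=P.mean(0);print(c)
for i in range(6):
    m=(P[i]+P[(i+1)%6])/2-c;print(np.linalg.norm(m),np.degrees(np.arctan2(m[1],m[0]))%60)
s=readout.read_state();print(s['position'],R.from_quat(s['eef_rot']).as_matrix().round(4).tolist(),s['joint_positions'],s['clock'])
E
```

```text
[0.47295807 0.26479073]
0.016494977550157008 58.54641352298681
0.01543491934679021 53.881733716552404
0.017062459360779308 53.395476935461716
0.016412846759915493 57.82065844148768
0.01546408562138375 54.10433608421249
0.01688274278991753 53.03458929971909
[0.46835176 0.27734412 0.15921389] [[0.8727, 0.4879, -0.0171], [0.4882, -0.8719, 0.0385], [0.0039, -0.0419, -0.9991]] [ 0.51213032  0.37317914 -0.0327235   1.1609073   0.04190169 -3.13947929] 7.25
```

>>> arm_command(commands=[[0,0,0,-0.1],[0,0,0,0]])

```text
clock: 7.45
position: [0.4534, 0.3005, 0.1592]
eef_rot: [0.959, 0.283, 0.001, -0.011]
ft_force: [-0.2, -0.2, 0.3]
grip_width: 0.0856
```

```bash
python3 - <<'E'
from h import *
s=readout.read_state();print(s['position'],s['eef_rot'],s['joint_positions'],s['clock'])
E
```

```text
[0.4534199  0.3005452  0.15921554] [ 9.59143190e-01  2.82698155e-01  7.40109414e-04 -1.12047775e-02] [ 0.57401988  0.36981408 -0.03724085  1.15596846  0.02107109 -3.14073973] 7.45
```

>>> arm_command(commands=[[0,0,0,-0.1],[0,0,0,0]])

```text
clock: 7.65
position: [0.4379, 0.3217, 0.1592]
eef_rot: [0.95, 0.311, 0.005, -0.001]
ft_force: [-0.2, 1.5, -0.4]
grip_width: 0.0857
```

```bash
python3 - <<'E'
from h import *
s=readout.read_state();print(s['position'],s['eef_rot'],s['joint_positions'],s['clock'])
for y in (-64,-4,56): print(y,delta((.473,.2655,.15),np.radians(y+0)))
E
```

```text
[0.43785165 0.32174302 0.15921348] [ 0.95030112  0.31129721  0.00451544 -0.00120063] [ 6.34005598e-01  3.67501672e-01 -4.05283809e-02  1.15343706e+00
 -5.37602044e-04 -3.14071223e+00] 7.65
-64 ([-0.005, 0.0661, 0.0092], 'toolY world', np.float64(-0.9377), 'turn about tool z', np.float64(0.1793))
-4 ([-0.005, 0.0661, 0.0092], 'toolY world', np.float64(-0.9377), 'turn about tool z', np.float64(-0.8679))
56 ([-0.005, 0.0661, 0.0092], 'toolY world', np.float64(-0.9377), 'turn about tool z', np.float64(1.2265))
```

>>> arm_command(commands=[[0,0,0,0.138],[0,0,0,0.138],[0,0,0,0.138],[0,0,0,0.138],[0,0,0,0.138],[0,0,0,0.138],[0,0,0,0.138],[0,0,0,0.138],[0,0,0,0.138],[0,0,0,0]], gripper=0.4)

```text
clock: 8.65
position: [0.4395, 0.3195, 0.1592]
eef_rot: [0.953, -0.302, 0.003, -0.003]
ft_force: [0.2, 0.2, -0.2]
grip_width: 0.0598
```

```bash
python3 - <<'E'
from h import *
s=readout.read_state();print(s['position'],s['eef_rot'],s['joint_positions'],s['grip_width'])
print(delta((.473,.2650,.07),np.radians(55.1)),R.from_quat(s['eef_rot']).as_matrix()[:,2])
print(delta((.473,.2650,.024),np.radians(55.1)))
E
```

```text
[0.43945702 0.31953423 0.1591812 ] [ 0.95336184 -0.30179369  0.00332157 -0.00327625] [ 6.29478784e-01  3.67596262e-01 -4.04761846e-02  1.15350842e+00
 -1.46378157e-03 -1.89896670e+00] 0.05981134254033752
([0.0584, 0.026, 0.0892], 'toolY world', np.float64(-2.1839), 'turn about tool z', np.float64(-0.004)) [ 0.00831082  0.00424205 -0.99995647]
([0.0582, 0.0264, 0.1352], 'toolY world', np.float64(-2.1839), 'turn about tool z', np.float64(-0.004))
```

>>> arm_command(commands=[[0.029,0.013,0.03,0],[0.029,0.013,0.03,0],[0,0,0.03,0],[0,0,0,0],[0,0,0.023,0],[0,0,0.022,0],[0,0,0,0]])

```text
clock: 9.35
position: [0.4711, 0.2658, 0.023]
eef_rot: [0.954, -0.3, 0.002, -0.002]
ft_force: [-0.3, -0.4, -0.6]
grip_width: 0.0598
```

```bash
python3 - <<'E'
from h import *
s=readout.read_state();print(s['position'],s['ft_force'])
d=shot('wrist','w3.png'); im=cv2.imread('pics/w3.png');print(proj(d,(.473,.265,.027)))
E
```

```text
[0.47111147 0.2658449  0.02300958] [-0.29390795 -0.38361067 -0.56239934]
(np.float64(313.91037702918936), np.float64(266.1480183236479))
```

View pics/w3.png

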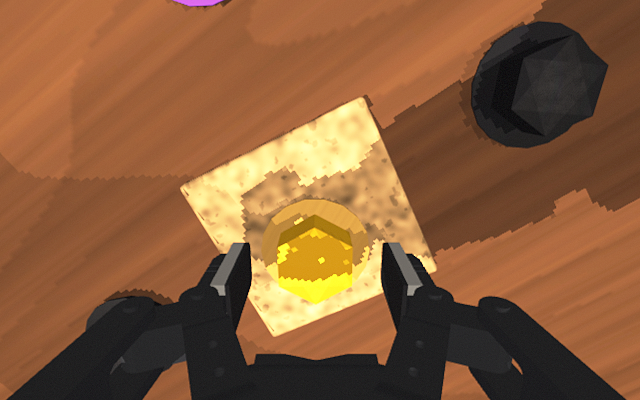

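The view shows the jewel, with its crown at about (315,262), squarely between the open pads at (235,270) and (398,270). I'll close and lift.

>>> arm_command(commands=[[0,0,0,0],[0,0,0,0],[0,0,0,0],[0,0,0,0],[0,0,0,0]], gripper=-1, newtons=30)

```text
clock: 9.9
position: [0.4739, 0.2673, 0.0263]
eef_rot: [0.954, -0.301, 0.004, -0.005]
ft_force: [-1.0, -0.2, 5.6]
grip_width: 0.0313
```

>>> arm_command(commands=[[0,0,-0.01,0],[0,0,-0.03,0],[0,0,-0.045,0],[0,0,-0.045,0],[0,0,0,0]])

```text
clock: 10.4
position: [0.4754, 0.2681, 0.1621]
eef_rot: [0.954, -0.301, 0.008, -0.009]
ft_force: [1.0, 0.1, 0.6]
grip_width: 0.0309
```

```bash
python3 - <<'E'
from h import *
s=readout.read_state();print(s['position'],s['ft_force'],s['grip_width'],s['joint_positions'])
print(delta((.597,-.02,.15)))
E
```

```text
[0.47542698 0.26810815 0.16205404] [1.04488083 0.07301901 0.61578004] 0.03094491989421422 [ 5.13484488e-01  3.59545370e-01 -4.47531717e-02  1.14300539e+00
 -1.57212453e-05 -2.01650090e+00]
([0.2648, 0.1663, 0.0112], 'toolY world', np.float64(-2.1823))
```

>>> arm_command(commands=[[0.02,0.016,0,0],[0.03,0.025,0,0],[0.03,0.025,0,0],[0.03,0.025,0,0],[0.03,0.025,0,0],[0.03,0.025,0,0],[0.025,0.02,0,0],[0.01,0.005,0,0],[0,0,0,0],[0,0,0,0]])

```text
clock: 11.4
position: [0.5436, 0.0131, 0.1534]
eef_rot: [0.954, -0.301, 0.003, -0.004]
ft_force: [-0.2, 0.7, -0.7]
grip_width: 0.0315
```

```bash
python3 - <<'E'
from h import *
s=readout.read_state();print(s['position'],s['eef_rot'],s['ft_force'],s['grip_width'],s['joint_positions'])
d=shot('wrist','w4.png')
print(proj(d,(.597,-.02,.035)))
E
```

```text
[0.54355194 0.01305065 0.15341567] [ 0.95364956 -0.30088442  0.00270921 -0.00370578] [-0.17829606  0.6841713  -0.67371359] 0.03148875333561824 [ 0.02116486  0.37401603 -0.04682641  1.142443    0.00527997 -2.50916149]
(np.float64(311.7696593883589), np.float64(106.82388947131963))
```

View pics/w4.png

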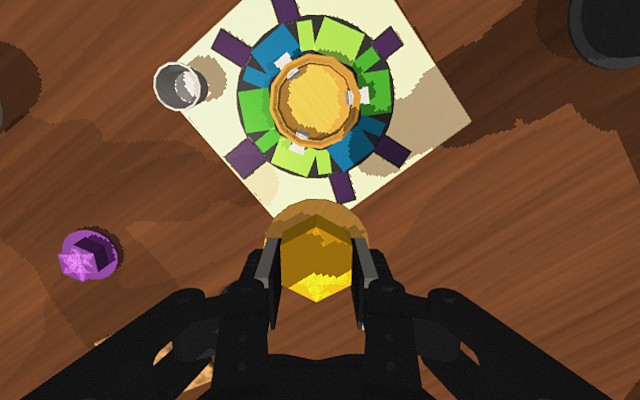

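The view shows the jewel held upright at (316,260), the open bezel at about (315,100), the cup at (180,86) and purple at (90,255).

```bash
python3 - <<'E'
from h import *
d=load('w4.png');im=cv2.imread('pics/w4.png');h=cv2.cvtColor(im,cv2.COLOR_BGR2HSV)
def near(c): return plane(d,*c,.035)
k=cv2.inRange(h,(8,110,90),(26,255,255));k[:40]=0;k[160:]=0;k[:,:255]=0;k[:,378:]=0
n,l,st,_=cv2.connectedComponentsWithStats(k);i=1+np.argmax(st[1:,4]);print(st[i])
ct=max(cv2.findContours((l==i).astype('uint8'),0,2)[0],key=cv2.contourArea);hull=cv2.convexHull(ct)
e=cv2.fitEllipse(hull);print('outer',e,near(e[0]))
# inner floor (lighter, more yellow)
print(h[100,255:378:4].tolist())
# rim top outer points cast to z=.035 -> circle fit
P=np.array([near(p)[:2] for p in hull[:,0]]);(cx,cy),r=cv2.minEnclosingCircle(P.astype('f4'));print('circle',cx,cy,r)
A=np.c_[2*P,np.ones(len(P))];q=np.linalg.lstsq(A,(P**2).sum(1),rcond=None)[0];print('lsq',q[:2],np.sqrt(q[2]+q[:2]@q[:2]))
# panel corners visible
s=readout.read_state();r=R.from_quat(s['eef_rot'])
for dz in (0,-.008): print('held crown top predicted',proj(d,s['position']+np.array([0,0,.0006])))
x,y=230,30;big=cv2.resize(im[y:y+150,x:x+200],(800,600),interpolation=cv2.INTER_CUBIC);cv2.imwrite('pics/w4c.png',big)
E
```

```text
[ 269   53   92   96 6364]
outer ((314.5457763671875, 100.58163452148438), (91.46102905273438, 94.68192291259766), 4.9737324714660645) [ 0.59942257 -0.02417068  0.035     ]
[[52, 170, 204], [52, 171, 201], [52, 174, 193], [52, 168, 179], [18, 176, 248], [18, 181, 179], [17, 183, 81], [18, 181, 173], [17, 181, 162], [23, 165, 241], [24, 164, 241], [24, 161, 241], [24, 159, 240], [23, 166, 240], [24, 162, 240], [23, 164, 240], [24, 162, 241], [23, 166, 240], [24, 161, 241], [24, 165, 240], [24, 162, 241], [19, 178, 237], [19, 176, 239], [24, 17, 153], [21, 20, 213], [18, 177, 221], [18, 201, 219], [19, 17, 235], [16, 16, 238], [53, 190, 188], [53, 187, 180]]
circle 0.5981630086898804 -0.023279262706637383 0.03386997431516647
lsq [ 0.59835248 -0.02338571] 0.03308068812771166
held crown top predicted (np.float64(314.16089294847876), np.float64(267.1083054134296))
held crown top predicted (np.float64(314.16089294847876), np.float64(267.1083054134296))
```

View pics/w4c.png

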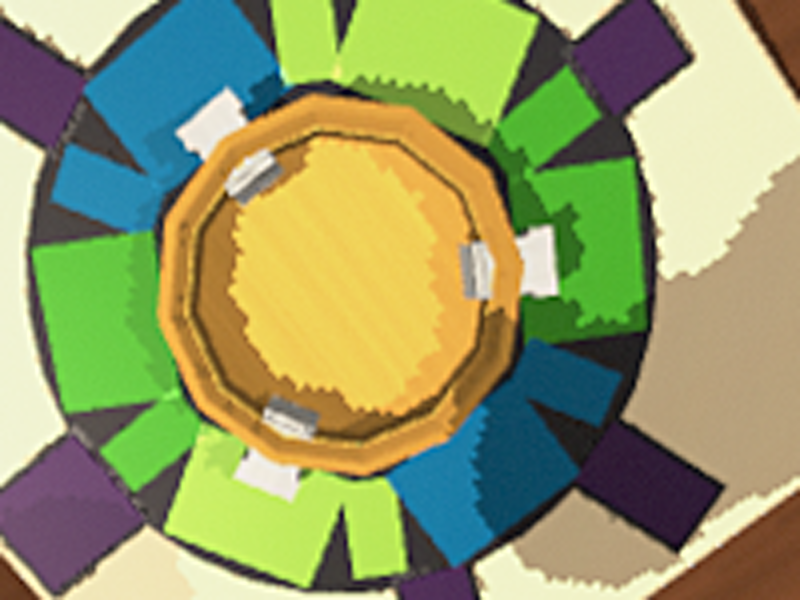

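The crop shows the rim's outer circle centred at crop (341,284), i.e. pixel (315.3,101), with three catches reaching in and the bore empty. The wrist view puts the bezel at (.599,-.024) and the static views at (.597,-.020). I'll hover over the mean, then compare jewel and rim in the static views.

```bash
python3 - <<'E'
from h import *
print(delta((.598,-.022,.08)))
E
```

```text
([0.0648, -0.0016, 0.0737], 'toolY world', np.float64(-2.1811))
```

>>> arm_command(commands=[[0.032,-0.001,0,0],[0.032,-0.001,0,0],[0,0,0.03,0],[0,0,0.03,0],[0,0,0.012,0],[0,0,0,0],[0,0,0,0]])

```text
clock: 12.15
position: [0.5985, -0.0216, 0.0828]
eef_rot: [0.954, -0.3, 0.004, -0.004]
ft_force: [0.5, -1.3, 0.0]
grip_width: 0.031
```

```bash
python3 - <<'E'
from h import *
s=readout.read_state();print(s['position'],s['eef_rot'],s['joint_positions'],s['grip_width'])
shot('scene','s5.png');shot('side','t5.png')
a=cv2.imread('pics/s5.png');b=cv2.imread('pics/t5.png')
A=a[155:255,235:335];B=b[145:245,275:375]
cv2.imwrite('pics/m5.png',np.hstack([cv2.resize(i,(400,400),interpolation=cv2.INTER_CUBIC) for i in (A,B)]))
E
```

```text
[ 0.59852807 -0.02157129  0.08283245] [ 0.95379202 -0.30042299  0.00367189 -0.00365141] [-0.03852053  0.53619359  0.01467673  1.04027096  0.00510986 -2.56980951] 0.030966577008714153
```

View pics/m5.png

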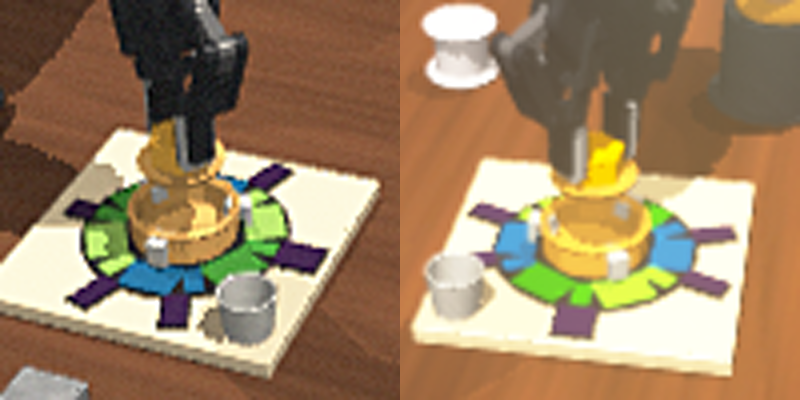

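The crops show the jewel's flange above the bezel. In the scene crop the flange is at x 137–224 and the rim at 130–243. In the side crop the flange is at 552–639 and the rim at 539–652.

```bash
python3 - <<'E'
from h import *
from scipy.optimize import least_squares
S=load('s5.png');T=load('t5.png')
# known heights, only the image columns used
def solve(us,ut,z):
    f=lambda q:[proj(S,(*q,z))[0]-us,proj(T,(*q,z))[0]-ut]
    return least_squares(f,[.6,-.02]).x
fl=solve(235+180.5/4,275+195.5/4,.0655);rm=solve(235+186.5/4,275+195.5/4,.031)
print('flange',fl,'rim',rm,'diff',rm-fl); p=readout.read_state()['position'];print('flange-tcp',fl-p[:2])
for n,D,P in(('S',S,(235,155)),('T',T,(275,145))):
    for q in (np.r_[fl,.068],np.r_[rm,.035]): print(n,(np.array(proj(D,q))-P)*4)
print(delta((*(p[:2]+rm-fl),.055)))
E
```

```text
flange [ 0.59764573 -0.02068554] rim [ 0.59715289 -0.01957428] diff [-0.00049284  0.00111126]
flange-tcp [-0.00176895  0.00133667]
S [180.20931667 153.58007842]
S [186.05847233 200.33604408]
T [195.53104725 172.52293433]
T [195.54863016 220.75044382]
([-0.0012, -0.0003, 0.0289], 'toolY world', np.float64(-2.1817))
```

>>> arm_command(commands=[[-0.001,0,0.01,0],[0,0,0.01,0],[0,0,0.006,0],[0,0,0.003,0],[0,0,0.002,0],[0,0,0,0],[0,0,0,0]])

```text
clock: 12.95
position: [0.5978, -0.0218, 0.0511]
eef_rot: [0.954, -0.301, 0.003, -0.004]
ft_force: [0.1, 0.4, -0.9]
grip_width: 0.0314
```

>>> arm_command(commands=[[0,0,0.001,0],[0,0,0.001,0],[0,0,0,0]])

```text
clock: 13.25
position: [0.5976, -0.0218, 0.0489]
eef_rot: [0.954, -0.301, 0.003, -0.003]
ft_force: [-0.1, 0.6, -0.8]
grip_width: 0.0309
```

>>> arm_command(commands=[[0,0,0,0],[0,0,0,0],[0,0,0,0],[0,0,-0.01,0],[0,0,-0.03,0],[0,0,-0.045,0],[0,0,-0.045,0],[0,0,0,0],[0,0,0,0]], gripper=0.2)

```text
clock: 14.15
position: [0.5977, -0.0224, 0.1816]
eef_rot: [0.954, -0.301, 0.006, -0.004]
ft_force: [-0.3, -0.2, -0.0]
grip_width: 0.0517
```

```bash
python3 - <<'E'
from h import *
s=readout.read_state();print(s['position'],s['eef_rot'],s['joint_positions'])
d=shot('wrist','w6.png');t=shot('side','t6.png');S=shot('scene','s6.png')
a=cv2.imread('pics/s6.png')[165:240,235:335];b=cv2.imread('pics/t6.png')[165:240,275:375];c=cv2.imread('pics/w6.png')
u,v=map(int,proj(d,(.598,-.022,.04)));print(u,v);u=max(u,80);v=max(v,60)
R2=lambda i:cv2.resize(i,(400,300),interpolation=cv2.INTER_CUBIC)
cv2.imwrite('pics/m6.png',np.vstack([np.hstack([R2(a),R2(b)]),np.hstack([R2(c[v-60:v+60,u-80:u+80]),R2(c)])]))
E
```

```text
[ 0.5977238  -0.02243749  0.18158158] [ 0.95356247 -0.3011139   0.00565375 -0.00413208] [-0.03996676  0.45503601  0.15414233  1.25682066  0.00500224 -2.5697901 ]
316 182
```

View pics/m6.png

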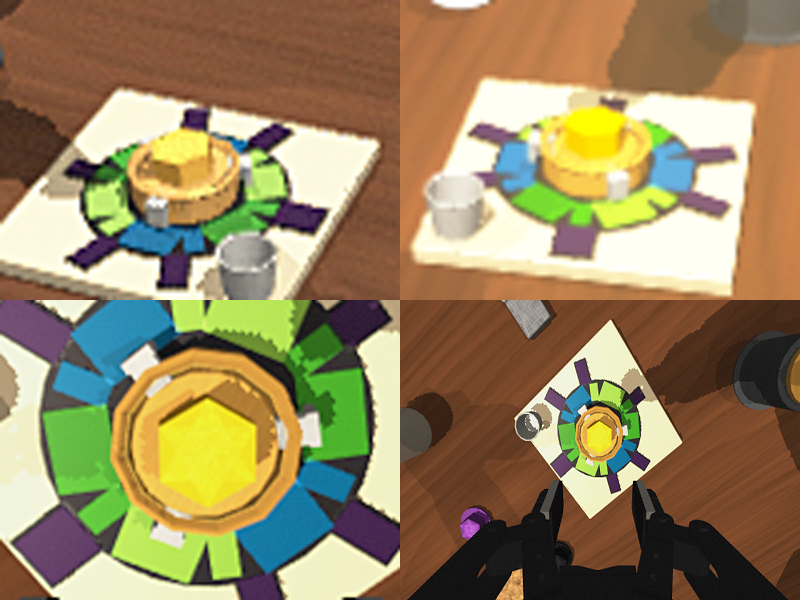

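The jewel sits upright and centred in the mouth, with its crown at wrist (319,183) concentric with the rim. Now the pusher.

>>> arm_command(commands=[[0,0,0,0.149],[0,0,0,0.149],[0,0,0,0.149],[0,0,0,0.149],[0,0,0,0.149],[0,0,0,0.149],[0,0,0,0]], gripper=0.4)

```text
clock: 15.0
position: [0.5955, -0.0223, 0.1771]
eef_rot: [0.73, -0.684, 0.0, -0.003]
ft_force: [-0.1, -0.1, -0.3]
grip_width: 0.0602
```

```bash
python3 - <<'E'
from h import *
d=load('w6.png');print('crown by wrist',plane(d,319.2,182.8,.049))
print(delta((.518,-.256,.18)),R.from_quat(readout.read_state()['eef_rot']).as_matrix()[:,2])
E
```

```text
crown by wrist [ 0.59872484 -0.02506696  0.049     ]
([0.2281, 0.0926, -0.0044], 'toolY world', np.float64(-3.0762)) [ 0.00472513  0.00488681 -0.9999769 ]
```

>>> arm_command(commands=[[0.02,0.008,-0.002,0],[0.038,0.0155,-0.002,0],[0.04,0.016,-0.002,0],[0.04,0.016,0,0],[0.04,0.016,0,0],[0.035,0.015,0,0],[0.015,0.006,0,0],[0,0,0,0],[0,0,0,0]])

```text
clock: 15.9
position: [0.519, -0.2552, 0.1826]
eef_rot: [0.73, -0.683, 0.001, -0.005]
ft_force: [-0.5, 0.1, -0.4]
grip_width: 0.0595
```

```bash
python3 - <<'E'
from h import *
s=readout.read_state();print(s['position'],s['eef_rot'],s['joint_positions'])
d=shot('wrist','w7.png')
for z in(.132,.076):print(proj(d,(.518,-.256,z)))
E
```

```text
[ 0.51897186 -0.25520987  0.18257121] [ 7.30163413e-01 -6.83255387e-01  6.82127216e-04 -4.79603854e-03] [-0.46148426  0.42247203  0.10609511  1.25036263  0.00879845 -2.09861366]
(np.float64(317.2474661491927), np.float64(221.37026746683583))
(np.float64(317.52603823878326), np.float64(192.58704227614803))
```

View pics/w7.png

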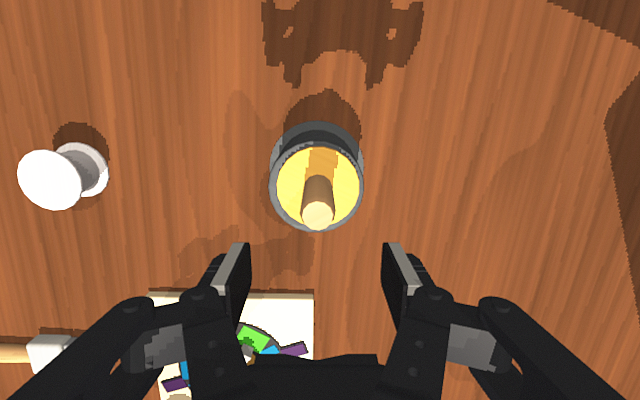

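The handle top is at (318,212) and the collar at (320,187), centred between the pads. The spool at (55,180) is well clear. I'll descend and grip.

>>> arm_command(commands=[[0.001,0,0.02,0],[0.001,0,0.03,0],[0,0,0.025,0],[0,0,0.008,0],[0,0,0,0],[0,0,0,0]])

```text
clock: 16.55
position: [0.5209, -0.2571, 0.1013]
eef_rot: [0.73, -0.683, 0.002, -0.005]
ft_force: [0.2, -0.0, 1.0]
grip_width: 0.06
```

>>> arm_command(commands=[[0,0,0,0],[0,0,0,0],[0,0,0,0],[0,0,0,0],[0,0,0,0],[0,0,0,0],[0,0,0,0]], gripper=-1, newtons=80)

```text
clock: 17.25
position: [0.5202, -0.258, 0.1018]
eef_rot: [0.73, -0.684, 0.002, -0.005]
ft_force: [-0.9, -0.0, 6.0]
grip_width: 0.0202
```

```bash
python3 - <<'E'
from h import *
s=readout.read_state();print(s['position'],s['eef_rot'],s['joint_positions'],s['ft_force'],s['grip_width'],R.from_quat(s['eef_rot']).as_matrix()[:,2])
E
```

```text
[ 0.52024116 -0.25796981  0.10176892] [ 0.72964025 -0.6838101   0.00245231 -0.00477945] [-0.4642469   0.48660413 -0.01473496  1.06203362  0.0077666  -2.09984029] [-0.85768864 -0.0137138   6.01102086] 0.02020164878765014 [ 0.01011508  0.00362072 -0.99994229]
```

>>> arm_command(commands=[[0,0,-0.008,0],[0,0,-0.02,0],[0,0,-0.025,0],[0,0,-0.02,0],[0,0,-0.008,0],[0,0,-0.003,0],[0,0,0,0],[0,0,0,0]])

```text
clock: 18.05
position: [0.5184, -0.2576, 0.1828]
eef_rot: [0.73, -0.684, 0.0, -0.004]
ft_force: [-0.8, 0.0, -2.0]
grip_width: 0.0203
```

```bash
python3 - <<'E'
from h import *
s=readout.read_state();print(s['position'],s['eef_rot'],s['ft_force'],s['grip_width'],R.from_quat(s['eef_rot']).as_matrix()[:,2])
print(delta((.597,-.021,.175)))
E
```

```text
[ 0.51839613 -0.25758493  0.18282876] [ 7.29711517e-01 -6.83742109e-01  2.44180100e-04 -4.21552063e-03] [-0.77320922  0.00563859 -1.97482014] 0.02025138960831426 [ 0.00612102  0.00581832 -0.99996434]
([-0.2309, -0.0938, 0.0097], 'toolY world', np.float64(-3.0766))
```

>>> arm_command(commands=[[-0.015,-0.006,0,0],[-0.033,-0.0135,0,0],[-0.04,-0.0165,0,0],[-0.04,-0.016,0,0],[-0.04,-0.016,0,0],[-0.036,-0.015,0,0],[-0.02,-0.008,0,0],[-0.007,-0.003,0,0],[0,0,0,0],[0,0,0,0]])

```text
clock: 19.05
position: [0.5974, -0.0218, 0.1855]
eef_rot: [0.73, -0.684, 0.001, -0.004]
ft_force: [-0.3, -0.0, -1.7]
grip_width: 0.0198
```

```bash
python3 - <<'E'
from h import *
s=readout.read_state();print(s['position'],s['eef_rot'],s['ft_force'],s['grip_width'],R.from_quat(s['eef_rot']).as_matrix()[:,2])
print(delta((.597,-.021,.155)))
a=shot('scene','s8.png')['pixels'];b=shot('side','t8.png')['pixels']
A=a[105:255,230:330];B=b[100:250,275:375]
cv2.imwrite('pics/m8.png',cv2.cvtColor(np.hstack([cv2.resize(i,(400,600),interpolation=cv2.INTER_CUBIC) for i in (A,B)]),cv2.COLOR_RGB2BGR))
E
```

```text
[ 0.59735285 -0.02177604  0.18546731] [ 0.72959469 -0.6838673   0.00113191 -0.00397767] [-0.30779101 -0.00511788 -1.74184003] 0.019813397195599946 [ 0.00709207  0.00425602 -0.99996579]
([-0.0007, 0.0005, 0.0305], 'toolY world', np.float64(-3.0769))
```

View pics/m8.png

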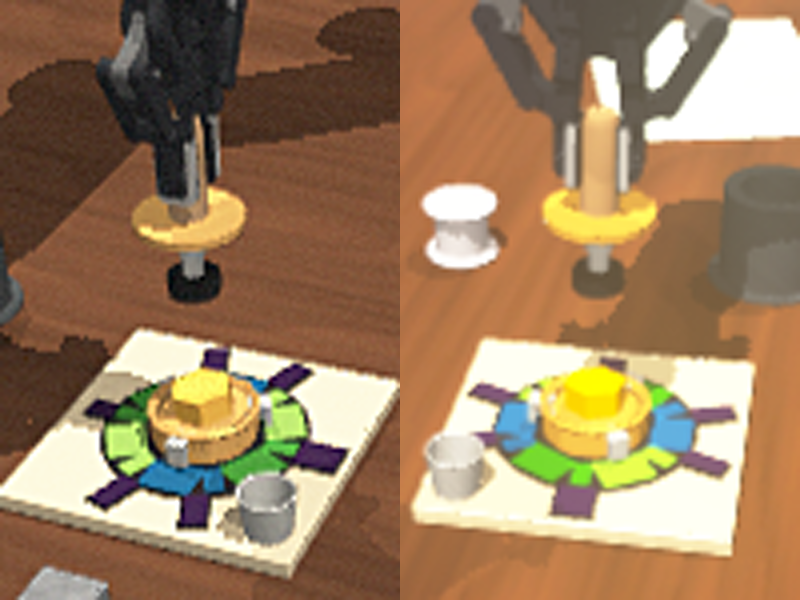

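This shows the pusher hanging upright over the jewel. The foot is at scene x 167–221 and side x 571–626. The crown is at scene x 170–232 and side x 564–628. The holder is empty.

```bash
python3 - <<'E'
from h import *
from scipy.optimize import least_squares
S=load('s8.png');T=load('t8.png');p=readout.read_state()['position']
px=lambda a,b:((230+a[0]/4,105+a[1]/4),(275+b[0]/4,100+b[1]/4))
def solve(a,b,z):
    us,ut=px(a,b);f=lambda q:[proj(S,(*q,z))[0]-us[0],proj(T,(*q,z))[0]-ut[0]]
    return least_squares(f,[.6,-.02]).x
a,b=px((194,291),(198.5,287));print('foot face tri',tri(ray(S,*a),ray(T,*b)))
a,b=px((188.5,213),(199.5,209));print('collar top tri',tri(ray(S,*a),ray(T,*b)))
a,b=px((201,384),(196,380));print('crown top tri',tri(ray(S,*a),ray(T,*b)))
f=solve((194,0),(198.5,0),.113);c=solve((201,0),(196,0),.047);co=solve((188.5,0),(199.5,0),.157);print('foot',f,'crown',c,'collar',co)
r=solve((203,0),(195.5,0),.031);print('rim',r)
print('tcp',p)
for x in (.08,.065):
  print(x,delta((*(p[:2]+c-f),x+.1)))
E
```

```text
foot face tri (array([ 0.59683733, -0.02217379,  0.11008417]), np.float64(0.0013872349706389616))
collar top tri (array([ 0.59648557, -0.02174375,  0.15933433]), np.float64(0.000775224995763567))
crown top tri (array([ 0.59779565, -0.02200669,  0.04723972]), np.float64(0.0014571259467580353))
foot [ 0.59651582 -0.021806  ] crown [ 0.59746001 -0.02184656] collar [ 0.59634517 -0.02184419]
rim [ 0.59760017 -0.02164919]
tcp [ 0.59743455 -0.02256842  0.18578636]
0.08 ([0.0001, -0.0009, 0.0058], 'toolY world', np.float64(-3.0784))
0.065 ([0.0002, -0.0008, 0.0208], 'toolY world', np.float64(-3.0784))
```

>>> arm_command(commands=[[0,-0.001,0.01,0],[0,0,0.014,0],[0,0,0.014,0],[0,0,0.008,0],[0,0,0.004,0],[0,0,0,0],[0,0,0,0]])

```text
clock: 19.85
position: [0.5997, -0.0212, 0.1364]
eef_rot: [0.73, -0.684, 0.002, -0.005]
ft_force: [0.5, 1.0, -2.6]
grip_width: 0.0201
```

```bash
python3 - <<'E'
from h import *
s=readout.read_state();print(s['position'],s['ft_force'],delta((.5981,-.0222,.13)))
E
```

```text
[ 0.59967093 -0.02122799  0.13642324] [ 0.49768712  1.04924046 -2.62533731] ([0.0009, 0.0017, 0.0064], 'toolY world', np.float64(-3.0769))
```

>>> arm_command(commands=[[0.0007,0.0015,0.002,0],[0,0,0.0015,0],[0,0,0.0015,0],[0,0,0.0015,0],[0,0,0,0],[0,0,0,0]])

```text
clock: 20.45
position: [0.5979, -0.0217, 0.1294]
eef_rot: [0.73, -0.684, 0.001, -0.005]
ft_force: [-0.4, -0.2, -1.6]
grip_width: 0.0203
```

>>> arm_command(commands=[[0,0,0.001,0],[0,0,0.001,0],[0,0,0.001,0],[0,0,0.001,0],[0,0,0,0]])

```text
clock: 20.95
position: [0.5978, -0.0218, 0.1252]
eef_rot: [0.73, -0.684, 0.001, -0.004]
ft_force: [0.1, -0.3, -1.9]
grip_width: 0.0203
```

>>> arm_command(commands=[[0,0,0.001,0],[0,0,0.001,0],[0,0,0.001,0],[0,0,0,0]])

```text
clock: 21.35
position: [0.598, -0.0218, 0.1224]
eef_rot: [0.73, -0.684, 0.001, -0.005]
ft_force: [-0.0, 0.0, -0.8]
grip_width: 0.0202
```

>>> arm_command(commands=[[0,0,0.0007,0],[0,0,0.0007,0],[0,0,0.0006,0],[0,0,0,0]])

```text
clock: 21.75
position: [0.5981, -0.0215, 0.1208]
eef_rot: [0.73, -0.684, 0.001, -0.005]
ft_force: [-0.7, 0.3, 1.3]
grip_width: 0.0198
```

>>> arm_command(commands=[[0,0,0.0007,0],[0,0,0.0007,0],[0,0,0.0006,0],[0,0,0,0]])

```text
clock: 22.15
position: [0.5983, -0.0216, 0.1188]
eef_rot: [0.73, -0.684, 0.002, -0.005]
ft_force: [-0.6, 2.4, 3.3]
grip_width: 0.0201
```

>>> arm_command(commands=[[0,0,0.0007,0],[0,0,0.0007,0],[0,0,0.0006,0],[0,0,0,0]])

```text
clock: 22.55
position: [0.5985, -0.0217, 0.1173]
eef_rot: [0.73, -0.684, 0.002, -0.005]
ft_force: [-0.8, 1.7, 6.9]
grip_width: 0.02
```

>>> arm_command(commands=[[0,0,0.0007,0],[0,0,0.0007,0],[0,0,0.0006,0],[0,0,0,0]])

```text
clock: 22.95
position: [0.5988, -0.0218, 0.1158]
eef_rot: [0.73, -0.684, 0.002, -0.005]
ft_force: [-1.9, 2.0, 8.8]
grip_width: 0.0201
```

>>> arm_command(commands=[[0,0,0.0005,0],[0,0,0.0005,0],[0,0,0.0005,0],[0,0,0,0]])

```text
clock: 23.35
position: [0.5989, -0.0219, 0.1146]
eef_rot: [0.73, -0.684, 0.003, -0.005]
ft_force: [-2.6, 1.2, 9.4]
grip_width: 0.0197
```

>>> arm_command(commands=[[0,0.0004,0.0005,0],[0,0.0003,0.0005,0],[0,0,0.0005,0],[0,0,0,0]])

```text
clock: 23.75
position: [0.5981, -0.0223, 0.1119]
eef_rot: [0.73, -0.684, 0.002, -0.005]
ft_force: [-0.6, -0.5, 4.9]
grip_width: 0.0201
```

>>> arm_command(commands=[[0,0,0.0005,0],[0,0,0.0005,0],[0,0,0,0]])

```text
clock: 24.05
position: [0.5982, -0.0223, 0.1117]
eef_rot: [0.73, -0.684, 0.003, -0.005]
ft_force: [-1.7, 0.0, 7.5]
grip_width: 0.0205
```

>>> arm_command(commands=[[0,0,0.0005,0],[0,0,0.0005,0],[0,0,0,0]])

```text
clock: 24.35
position: [0.5982, -0.0223, 0.1114]
eef_rot: [0.73, -0.684, 0.003, -0.005]
ft_force: [-3.1, 0.0, 12.0]
grip_width: 0.0201
```

>>> arm_command(commands=[[0,0,0.0005,0],[0,0,0.0005,0],[0,0,0,0]])

```text
clock: 24.65
position: [0.5983, -0.0223, 0.1112]
eef_rot: [0.73, -0.684, 0.003, -0.005]
ft_force: [-4.0, 0.1, 15.0]
grip_width: 0.0202
```

>>> arm_command(commands=[[0,0.0002,0.0007,0],[0,0,0.0006,0],[0,0,0,0]])

```text
clock: 24.95
position: [0.5984, -0.0223, 0.1109]
eef_rot: [0.73, -0.684, 0.003, -0.006]
ft_force: [-5.3, 0.2, 20.5]
grip_width: 0.0205
```

>>> arm_command(commands=[[0,0.0002,0.0005,0],[0,0,0.0004,0],[0,0,0,0]])

```text
clock: 25.25
position: [0.5983, -0.0223, 0.1107]
eef_rot: [0.73, -0.684, 0.004, -0.006]
ft_force: [-7.1, 0.8, 22.5]
grip_width: 0.02
```

>>> arm_command(commands=[[0,0,-0.002,0],[0,0,-0.006,0],[0,0,-0.015,0],[0,0,-0.02,0],[0,0,-0.02,0],[0,0,-0.012,0],[0,0,-0.004,0],[0,0,0,0],[0,0,0,0]])

```text
clock: 26.15
position: [0.5956, -0.0221, 0.1838]
eef_rot: [0.73, -0.684, 0.001, -0.004]
ft_force: [0.3, 0.3, -1.9]
grip_width: 0.0204
```

```bash
python3 - <<'E'
from h import *
s=readout.read_state();print(s['position'],s['eef_rot'],s['ft_force'],s['grip_width'],R.from_quat(s['eef_rot']).as_matrix()[:,2])
a=shot('scene','s9.png')['pixels'];b=shot('side','t9.png')['pixels']
print(delta((.5185,-.2577,.19)))
# automated crown/foot columns: compare yellow crown rows before/after
for f0,f1,box,lo in(('s8','s9',(262,185,45,45),(24,150,120)),('t8','t9',(310,180,45,45),(27,200,200))):
    for f in(f0,f1):
        im=cv2.imread(f'pics/{f}.png');x,y,w,h=box;k=cv2.inRange(cv2.cvtColor(im[y:y+h,x:x+w],cv2.COLOR_BGR2HSV),lo,(34,255,255))
        n,l,st,c=cv2.connectedComponentsWithStats(k);i=1+np.argmax(st[1:,4]);print(f,st[i],c[i])
E
```

```text
[ 0.59564807 -0.02213005  0.18382459] [ 7.29712831e-01 -6.83743147e-01  5.63909899e-04 -3.76496352e-03] [ 0.32363536  0.34635758 -1.93436595] 0.020398277220846858 [ 0.00597152  0.00472355 -0.99997101]
([0.23, 0.0922, -0.0077], 'toolY world', np.float64(-3.0765))
s8 [13 12 12  9 46] [18.7173913  16.04347826]
s9 [13 15 14  9 56] [19.07142857 18.83928571]
t8 [  6  12  15  13 116] [13.68103448 16.89655172]
t9 [  7  14  15  10 101] [13.88118812 18.47524752]
```

>>> arm_command(commands=[[0.015,0.006,-0.002,0],[0.033,0.013,-0.002,0],[0.04,0.016,-0.002,0],[0.04,0.016,0,0],[0.04,0.016,0,0],[0.036,0.015,0,0],[0.019,0.008,0,0],[0.007,0.002,0,0],[0,0,0,0],[0,0,0,0]])

```text
clock: 27.25
position: [0.5195, -0.2571, 0.1894]
eef_rot: [0.73, -0.684, 0.001, -0.005]
ft_force: [0.4, 0.9, -1.7]
grip_width: 0.02
```

```bash
python3 - <<'E'
from h import *
s=readout.read_state();print(s['position'],s['eef_rot'],R.from_quat(s['eef_rot']).as_matrix()[:,2])
print(delta((.5197,-.2579,.19)))
shot('scene','s10.png');shot('side','t10.png')
for cam,f0,f1,P in(('S','s8','s10',(.5975,-.0218)),('T','t8','t10',(.5975,-.0218))):
    D=load(f1+'.png');u,v=proj(D,(*P,.049));print(cam,'expected drop',np.array(proj(D,(*P,.038)))-[u,v])
    g=[cv2.resize(cv2.imread(f'pics/{f}.png'),None,fx=4,fy=4,interpolation=cv2.INTER_CUBIC) for f in(f0,f1)]
    U,V=int(u*4),int(v*4);t=g[0][V-22:V+22,U-40:U+40]
    w=g[1][V-62:V+82,U-60:U+60];m=cv2.matchTemplate(w,t,cv2.TM_CCOEFF_NORMED);_,q,_,l=cv2.minMaxLoc(m);print('matched shift',(np.array(l)-[20,40])/4,q)
# collar columns over holder
for f,box in(('s10',(185,90,70,110)),('t10',(340,70,70,110))):
    im=cv2.imread(f'pics/{f}.png');x,y,w,h=box;k=cv2.inRange(cv2.cvtColor(im[y:y+h,x:x+w],cv2.COLOR_BGR2HSV),(18,120,120),(32,255,255))
    n,l,st,c=cv2.connectedComponentsWithStats(k);i=1+np.argmax(st[1:,4]);print(f,st[i]+[x,y,0,0,0],c[i]+[x,y])
E
```

```text
[ 0.51948647 -0.25711092  0.18936514] [ 0.72986525 -0.68357361  0.00118638 -0.00473637] [ 0.0082071   0.00529187 -0.99995232]
([0.0008, -0.0002, -0.0006], 'toolY world', np.float64(-3.0761))
S expected drop [0.31332154 3.85994124]
matched shift [0.   0.25] 0.824613630771637
T expected drop [-0.03424529  3.87889083]
matched shift [0.   0.25] 0.8590706586837769
s10 [198 121  23  11  98] [212.2755102  126.68367347]
t10 [361 111  23  10 142] [371.57042254 115.72535211]
```

>>> arm_command(commands=[[0.0008,0,0.01,0],[0,0,0.02,0],[0,0,0.022,0],[0,0,0.016,0],[0,0,0.007,0],[0,0,0.003,0],[0,0,0,0],[0,0,0,0]])

```text
clock: 28.15
position: [0.5209, -0.2582, 0.1124]
eef_rot: [0.73, -0.684, 0.002, -0.005]
ft_force: [-0.3, -1.0, -1.4]
grip_width: 0.0202
```

```bash
python3 - <<'E'
from h import *
s=readout.read_state();print(s['position'],s['ft_force'],R.from_quat(s['eef_rot']).as_matrix()[:,2])
shot('scene','s11.png');shot('side','t11.png')
for F,box in((('scene0','s11'),(195,140,45,30)),(('side0','t11'),(345,125,50,35))):
  for f in F:
    im=cv2.imread(f'pics/{f}.png');x,y,w,h=box;k=cv2.inRange(cv2.cvtColor(im[y:y+h,x:x+w],cv2.COLOR_BGR2HSV),(15,120,110),(32,255,255))
    n,l,st,c=cv2.connectedComponentsWithStats(k);i=1+np.argmax(st[1:,4]);print(f,st[i]+[x,y,0,0,0],c[i]+[x,y])
# crown profile down the middle column, before/after
for f0,f1 in(('s8','s10'),('t8','t10')):
    D=load(f1+'.png');u,v=proj(D,(.5975,-.0218,.049));u=int(round(u));v=int(v)
    for f in(f0,f1): print(f,v-8,cv2.imread(f'pics/{f}.png')[v-8:v+14,u-1:u+2].mean(1).round().astype(int)[:,1].tolist())
E
```

```text
[ 0.52087062 -0.25822862  0.11236952] [-0.3439783  -0.98513605 -1.44523738] [ 0.00991361  0.00395491 -0.99994304]
scene0 [202 150  24  14 199] [214.15075377 157.54271357]
s11 [201 147  24  14 194] [213.15463918 154.46391753]
side0 [358 139  23  12 201] [369.34825871 144.8358209 ]
t11 [357 125  24  23 245] [369.22857143 139.44897959]
s8 192 [214, 164, 167, 137, 129, 210, 248, 245, 249, 248, 249, 247, 239, 225, 162, 156, 151, 147, 146, 155, 199, 226]
s10 192 [213, 163, 166, 143, 101, 132, 190, 202, 215, 234, 237, 235, 239, 242, 227, 228, 211, 125, 123, 126, 132, 172]
t8 186 [108, 149, 211, 185, 169, 202, 251, 254, 255, 254, 255, 254, 248, 228, 228, 228, 228, 227, 231, 246, 249, 252]
t10 186 [125, 197, 251, 225, 200, 198, 231, 244, 238, 252, 255, 254, 254, 254, 254, 251, 243, 214, 211, 211, 230, 248]
```

>>> arm_command(commands=[[0,0.0005,0.003,0],[0,0,0.003,0],[0,0,0.002,0],[0,0,0,0]])

```text
clock: 28.65
position: [0.5193, -0.2579, 0.1029]
eef_rot: [0.73, -0.684, 0.001, -0.004]
ft_force: [-0.5, -0.4, -1.9]
grip_width: 0.0203
```

>>> arm_command(commands=[[0,0,0.001,0],[0,0,0.0007,0],[0,0,0,0]])

```text
clock: 28.95
position: [0.5198, -0.2581, 0.1018]
eef_rot: [0.73, -0.684, 0.002, -0.005]
ft_force: [0.0, -0.5, -2.4]
grip_width: 0.0202
```

>>> arm_command(commands=[[0,0,0.0007,0],[0,0,0.0007,0],[0,0,0,0]])

```text
clock: 29.25
position: [0.5199, -0.2581, 0.1017]
eef_rot: [0.73, -0.684, 0.002, -0.005]
ft_force: [-2.5, 2.3, 6.2]
grip_width: 0.0202
```

>>> arm_command(commands=[[0,0,0.0006,0],[0,0,0.0006,0],[0,0,0,0]])

```text
clock: 29.55
position: [0.52, -0.2581, 0.1017]
eef_rot: [0.73, -0.684, 0.002, -0.005]
ft_force: [-3.8, 2.1, 10.8]
grip_width: 0.0203
```

Collar bears on the rim. I'll release, opening no wider than needed, and withdraw straight up.

>>> arm_command(commands=[[0,0,0,0],[0,0,0,0],[0,0,0,0],[0,0,0,0],[0,0,0,0],[0,0,0,0]], gripper=0.4)

```text
clock: 30.15
position: [0.5197, -0.2581, 0.099]
eef_rot: [0.73, -0.684, 0.001, -0.005]
ft_force: [-0.2, 0.7, 0.3]
grip_width: 0.0599
```

>>> arm_command(commands=[[0,0,-0.01,0],[0,0,-0.03,0],[0,0,-0.04,0],[0,0,-0.03,0],[0,0,0,0],[0,0,0,0]])

```text
clock: 30.75
position: [0.5195, -0.2589, 0.2108]
eef_rot: [0.73, -0.684, 0.003, -0.005]
ft_force: [0.2, 0.2, 0.0]
grip_width: 0.0602
```

```bash
python3 - <<'E'
from h import *
s=readout.read_state();print(s['position'],s['ft_force'],s['grip_width'],s['clock'])
shot('scene','s12.png');shot('side','t12.png')
for F,box in((('scene0','s12'),(195,140,45,30)),(('side0','t12'),(345,125,50,35))):
  for f in F:
    im=cv2.imread(f'pics/{f}.png');x,y,w,h=box;k=cv2.inRange(cv2.cvtColor(im[y:y+h,x:x+w],cv2.COLOR_BGR2HSV),(15,120,110),(32,255,255))
    n,l,st,c=cv2.connectedComponentsWithStats(k);i=1+np.argmax(st[1:,4]);print(f,st[i]+[x,y,0,0,0],c[i]+[x,y])
# bystanders: difference of before/after patches
for F,L in((('scene0','s12'),dict(cup=(285,220,25,25),jar=(335,248,42,60),spool=(148,208,36,32),brush=(200,245,60,65))),(('side0','t12'),dict(cup=(278,206,20,20),jar=(192,224,44,58),spool=(276,143,30,28),brush=(204,186,70,24)))):
  a,b=[cv2.imread(f'pics/{f}.png').astype(int) for f in F]
  for n,(x,y,w,h) in L.items():
    df=np.abs(a-b)[y:y+h,x:x+w].max(2);print(F[1],n,'px changed>40:',(df>40).sum())
# crown still seated
for f in('s10','s12','t10','t12'):
    D=load(f+'.png');u,v=map(int,np.round(proj(D,(.5975,-.0218,.038))));print(f,cv2.imread(f'pics/{f}.png')[v-8:v+10,u-1:u+2].mean(1).astype(int)[:,1].tolist())
E
```

```text
[ 0.51945802 -0.25889899  0.21077836] [0.15254333 0.17514865 0.01925579] 0.060194028564018086 30.75
scene0 [202 150  24  14 199] [214.15075377 157.54271357]
s12 [202 151  24  13 202] [213.9009901  157.77227723]
side0 [358 139  23  12 201] [369.34825871 144.8358209 ]
t12 [357 139  24  12 203] [368.86699507 144.84236453]
s12 cup px changed>40: 23
s12 jar px changed>40: 0
s12 spool px changed>40: 0
s12 brush px changed>40: 0
t12 cup px changed>40: 7
t12 jar px changed>40: 0
t12 spool px changed>40: 0
t12 brush px changed>40: 0
s10 [26, 74, 174, 202, 222, 237, 231, 233, 245, 242, 214, 225, 209, 142, 138, 140, 149, 194]
s12 [30, 72, 168, 205, 223, 237, 230, 234, 245, 241, 215, 227, 209, 139, 140, 139, 150, 193]
t10 [198, 230, 244, 237, 252, 255, 253, 254, 253, 254, 251, 243, 213, 211, 211, 230, 248, 191]
t12 [198, 230, 243, 236, 252, 255, 253, 254, 253, 253, 251, 242, 212, 209, 210, 229, 247, 190]
```

```bash
python3 - <<'E'
from h import *
for a,b,(x,y,w,h) in(('scene0','s12',(288,222,19,20)),('side0','t12',(280,207,16,18))):
    A,B=[cv2.resize(cv2.imread(f'pics/{f}.png'),None,fx=4,fy=4,interpolation=cv2.INTER_CUBIC) for f in(a,b)]
    t=A[4*y:4*(y+h),4*x:4*(x+w)];m=cv2.matchTemplate(B[4*y-24:4*(y+h)+24,4*x-24:4*(x+w)+24],t,cv2.TM_CCOEFF_NORMED);_,q,_,l=cv2.minMaxLoc(m)
    print('cup shift px',(np.array(l)-24)/4,q)
print(finish_job())
E
```

```text
cup shift px [0. 0.] 0.9713136553764343
cup shift px [0. 0.] 0.9872703552246094
the job is handed in; nothing more can be done
None
```

I laid the brass jewel upright in the bezel mouth and let go of it. I then pressed it home with the pusher, hung the pusher back in its holder, and handed the job in at about 31 s on the robot's clock.

**Pressing:**
- The force rose to about 11 N, then dropped at the snap.
- After that it climbed at the rubber foot's own stiffness, to about 24 N, as it would on a rigid floor. No reading came near the 35 N cracking limit, though forces were read only at the end of each move.

**Last checks:**
- **Jewel:** the crown's edge sits about 3.5 to 4 pixels lower in both static views, where seating should show 3.9. A template match for the same drop failed, giving only 0.25 px at low correlation, probably because it locked onto the rim. I relied on the crown edge and the force trace.
- **Pusher:** it is back within half a pixel of its first place, and the force reading was near zero after release.
- **Bystanders:** the jar, spool and brush are unchanged. A few pixels differ around the cup, probably shadow, and its match shows no shift.

Early on, the last joint ran into its limit and tilted the tool by 2.9°. I took that out, to about 0.5°, before the first grasp.

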